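# Stack the arms of a candle tree onto its rod, longest below, and click them home

## Robot

A 7-joint arm with a two-finger parallel gripper is mounted at the origin on the work surface. World frame = base frame: x ahead of the robot, y to its left, z up, the work surface at z = 0. Lengths are in m, angles in rad, forces in N, time in s.
With the tool pointing down it reaches from about 0.4 to 0.875 m from the base axis. Payload 19.3 kg.
Tool frame: the origin (TCP) lies at the very end of the fingers, on their centre line; the grasp point (between the pads) lies 19 mm behind it; z points along the fingers, y is the direction in which the jaws open and shut (so a half turn about z gives the same grasp; the last joint's range is limited). The gripper opens to 85 mm and grips with 20 to 120 N. Pads are 22 mm wide; open, the fingers measure 114 mm over their backs; the gripper's body (76 mm by 85 mm) begins 54 mm behind the grasp point. The pads swing forward as they close: fully open they stand 13 mm farther back than shut.
Start: joints at [1.273, 0.521, -0.036, 1.599, 0.021, 1.021, -0.113], TCP at [0.141, -0.609, 0.231] pointing down, gripper open.
Joint ranges: [-2.91, 2.91], [-0.3, 2.13], [-1.5, 1.42], [0.17, 2.43], [-1.26, 4.41], [0.16, 1.93], [-2.52, 2.52]. Speed limits (rad/s): [1.89, 1.89, 2.39, 2.39, 3.01, 3.01, 3.01].

## Interface

Orientations are given as [roll, pitch, yaw] about the fixed x, y, z axes, in that order (R = Rz(yaw) Ry(pitch) Rx(roll)).
In Python, from workcell import bot, grab_frame, calibration, workorder gives the robot as it stands.
- The arm moves only by the tool move_arm, never from a script. Its arguments are lists of equal length, an entry for each row: "jaw": the closure in counts, from 0 (fully open) to 255 (shut); "dp": the shift along the tool's x, y, z in units of 800 mm (1.0 is 800 mm), a list of three; "rotation": the turn, a rotation vector about the tool's x, y, z in units of pi rad (1.0 is pi rad), a list of three. In form: {"jaw": [jaw, ...], "dp": [[dx, dy, dz], ...], "rotation": [[rx, ry, rz], ...]}. A call has 1 to 10 rows; each row shifts and turns the commanded pose from where the row before left it, along the tool's axes as they then stand; what a row does not reach is not made up. A row lasts 1/8 s, in which the tool goes at most 62.5 mm and 10.7 degrees, less where a joint would pass 70% of its speed; a pose out of reach is approached as far as the arm can. A call with a number of a shift or a turn outside -1 to 1 is refused whole. A call with a gripper value outside its range is refused whole. The fingers move at their own pace and stop on an object; "squeeze" is the grip in N (left out, the last holds). Time passes only in rows, so rows that do not move let the fingers close. It gives the time, the measured TCP pose, the force and the opening at its end, in the units of the state.
- bot.observe(): the state, without advancing time (a new reading comes with each control period).
- grab_frame(name): name is "scene" or "top" or "wrist"; returns the picture (420x560x3 uint8, blue, green, red); there is no depth.
- calibration(name): a dict with "camera_matrix" (3x3 intrinsics, pixels), "T" (4x4, takes a point from camera to world coordinates). Camera axes: x right, y down, z forward; pixel columns grow to the right and rows downward; lengths in m; the calibration is good to about 2 mm. A picture is of the moment at which its call begins: read the wrist's pose just before it. calibration takes no time and is no camera call; for the wrist camera it gives the pose at the moment of the call.
- workorder.job_done(): hands the job in, once; it reports no verdict.
The state is a dict: "clock": time; "qpos": joint angles; "qd": joint speeds; "joint_efforts": joint torques, N m; "position": TCP position; "tool_rot": TCP orientation; "force": force on the tool from outside, world axes, zero at the start; "moment": the same for the moment, N m; "grip_width": finger opening in m.
Only numpy, scipy, OpenCV 4.12 (cv2) and the standard library are available. Lean on these libraries where they do the work, as an engineer would, in place of code of your own. Each camera call takes 0.05 s, during which the arm holds its last target. There are 200 camera calls.

## Task

Put the table candle tree together: thread its three candle bars over the upright rod of the stand, cups upward, the longest at the bottom, the middle one next and the shortest on top, and press the stack down against the sprung seat until the catches of the rod spring out above the top hub and hold it down. Leave it standing so, without knocking over the red-capped spray can or the glass jar.

Things in the scene. Friction and masses are not known exactly. Their poses are not given: they have to be found in the camera images.
- stand: the stand: a dark cast round foot, 130 mm across, 22 mm high, that does not move; origin at the centre of its underside on the table, z up. From its middle rises a round steel rod 24 mm across; the rod's top is 145 mm above the table, cut square with the edge broken by 2 mm. Low on the rod is the sprung seat, a steel ring 43 mm across with its top 45 mm above the table
- stand_grommet (a point): point on the foot's axis 22 mm above the table, where the rod is held in a rubber grommet. The rod has settled out of true in it: the rod's top stands 2 to 5 mm off the foot's axis, in a direction that is not reported and must be felt or seen. It gives only stiffly to a sideways push (about 12 N at its top)
- stand_catch_level (a point): point on the foot's axis, 124.5 mm up. At this height on the stand's +x and -x sides are the flat undersides of two sprung catches in the rod: wedges 5 mm proud here that slope back into the rod 139 mm up. A hub pushed down presses them in (about 5 N); they rub in its bore (about 3 N) until its top is below them, then spring out and keep it from rising
- seat (a joint): how far the sprung seat is pressed down the rod, m: 0 up (start) to 0.008 fully down. Starts to give at 10 N, takes 16 N fully down (the bars' weight counts). With three hubs on it the catches spring out once it is pressed about 0.0045 down, and then hold it there
- bar_long_hub (a point): centre (half-way up) of the hub of the longest candle bar: 200 mm long, cast aluminium, 0.2 kg. The hub in mid-bar is an upright tube 46 mm across, 28 mm high, through bore 26.4 mm. Arms 14 mm wide leave it along +x and -x, 6 to 16 mm above its underside, and end in candle cups 30 mm across that open upward, rims 30 mm above the underside. Lies flat, cups up, z up
- bar_middle_hub (a point): centre of the hub of the middle candle bar: 160 mm long over all, with the same hub, bore, arms and cups, arms along x, z up
- bar_short_hub (a point): centre of the hub of the shortest candle bar: 120 mm long over all, with the same hub, bore, arms and cups, arms along x, z up
- spray_a_mid (a point): a standing spray can with a red cap, 65 mm across, 191 mm high, point on its axis 90 mm up; not part of the job
- jar_mid (a point): an empty standing glass jar, 76 mm across, 100 mm high, point on its axis half-way up; not part of the job
There are look-alikes about, which are no part of the job. Leave any orange look-alike of the part that bears bar_long_hub alone.

How it is judged:
By the outcome, as a careful person would: the job done as asked, in the order asked, and still so for the second after the job is handed in, with the robot touching nothing.
It also fails if it takes over 72 s, if anything falls off the work surface, if the arm or the gripper's body presses on something with over 40 N, if the wrist force passes 120 N, or if a joint passes its speed limit or range.

## Working session

There is one attempt and no reset: what is moved stays moved. The work goes in short steps, Python scripts to look and compute and a tool call to move; the robot and the scene stay as the last step left them, time stands still between calls to the robot, and variables do not carry over. Pictures are saved under pics/ and viewed, about 8 in all and at most 12, crops included, and the job is handed in when it is done.

Besides the shell and the picture viewer there is one more tool, called after "Call:" by a JSON object that holds its "name" and its "arguments", one argument or row to a line. move_arm: Moves the arm, as the interface text tells. Shifts and turns lie within -1 to 1; 1 stands for 800 mm of shift or pi rad of turn. Its arguments: {"type":"object","properties":{"jaw":{"type":"array","items":{"type":"number"}},"dp":{"type":"array","items":{"type":"array","items":{"type":"number","minimum":-1,"maximum":1}}},"rotation":{"type":"array","items":{"type":"array","items":{"type":"number","minimum":-1,"maximum":1}}},"squeeze":{"type":"number"}},"required":["jaw","dp","rotation"]}

```bash
mkdir -p pics; ls
python3 - <<'E'
from workcell import bot, grab_frame, calibration, workorder
import cv2,numpy as np
print(bot.observe())
for n in("scene","top"):
    cv2.imwrite(f"pics/{n}0.png",grab_frame(n)); c=calibration(n); print(n,np.round(c["camera_matrix"],1).tolist(),np.round(c["T"],3).tolist())
E
```

```text
pics
{'clock': 0.0, 'qpos': array([ 1.27282119,  0.5219624 , -0.03633875,  1.60000669,  0.02120535,
        1.0211012 , -0.11279468]), 'qd': array([-0.00019374,  0.00014173, -0.00122427, -0.00127218,  0.00103619,
       -0.00147577, -0.00087576]), 'joint_efforts': array([-3.69215550e-04, -9.27083516e+01,  1.97944455e+00, -3.69922936e+01,
        1.76413829e-02,  8.17720749e-03, -1.75619613e-05]), 'position': array([ 0.14102477, -0.60853696,  0.23075824]), 'tool_rot': array([-3.14050295e+00,  7.72704153e-05,  2.27783138e-01]), 'force': array([-0.76770117, -0.28220784,  0.52579934]), 'moment': array([-0.03249883, -0.00182246,  0.04411902]), 'grip_width': 0.08552550850917665}
scene [[391.5, 0.0, 278.9], [0.0, 391.5, 204.5], [0.0, 0.0, 1.0]] [[0.371, 0.742, -0.558, 1.202], [0.929, -0.291, 0.229, -0.334], [0.008, -0.603, -0.797, 1.068], [0.0, 0.0, 0.0, 1.0]]
top [[438.6, 0.0, 287.3], [0.0, 438.6, 207.2], [0.0, 0.0, 1.0]] [[0.006, -0.984, 0.178, 0.288], [-1.0, -0.006, 0.003, -0.061], [-0.002, -0.178, -0.984, 1.374], [0.0, 0.0, 0.0, 1.0]]
```

View pics/top0.png

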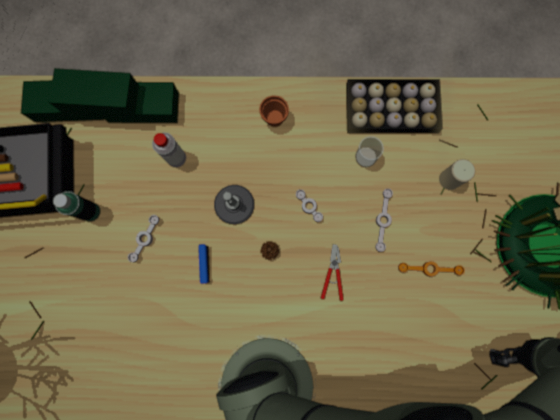

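View pics/scene0.png

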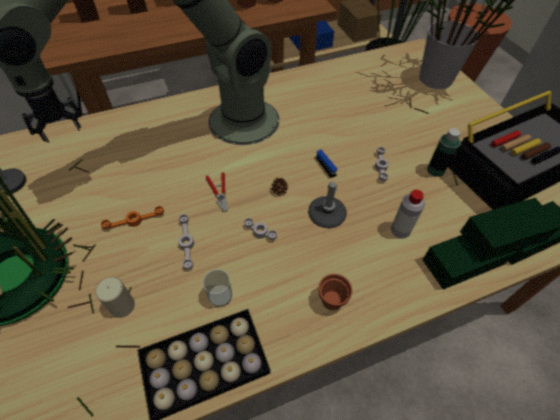

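```bash
cat > h.py <<'E'
from workcell import bot, grab_frame, calibration, workorder
import cv2,numpy as np
def ray(n,px,z,cal=None):
    c=cal or calibration(n);K=np.array(c["camera_matrix"]);T=np.array(c["T"])
    d=T[:3,:3]@np.linalg.inv(K)@[px[0],px[1],1];o=T[:3,3]
    return o+d*(z-o[2])/d[2]
def proj(n,p,cal=None):
    c=cal or calibration(n);K=np.array(c["camera_matrix"]);T=np.array(c["T"])
    q=K@(T[:3,:3].T@(np.array(p)-T[:3,3]));return q[:2]/q[2]
E
python3 - <<'E'
from h import *
im=cv2.imread("pics/top0.png")
def up(a,b,c,d,f):return cv2.resize(im[b:d,a:c],None,fx=f,fy=f,interpolation=cv2.INTER_CUBIC)
# three tiles 266 wide: middle, stand, short, long (4x -> 64px wide each: 256)
t=[up(115,205,175,275,5),up(205,175,265,245,5),up(280,175,340,245,5),up(355,180,415,250,5)]
o=np.vstack([np.hstack(t[:2]),np.hstack(t[2:])]) 
o=cv2.convertScaleAbs(o[:],alpha=1.3)
cv2.imwrite("pics/tiles.png",cv2.resize(o,None,fx=.85,fy=.85))
for n,c,z in[("mid",(145,238),.028),("short",(310,205),.028),("long",(384,220),.028),("stand foot",(234,204),.022),("rodtop",(231,200),.145),("spray cap",(160,140),.191),("jar top",(370,147),.1),("orange",(430,268),.028)]:print(n,np.round(ray("top",c,z),3))
E
```

```text
mid [0.433 0.381 0.028]
short [ 0.539 -0.128  0.028]
long [ 0.493 -0.357  0.028]
stand foot [0.542 0.11  0.022]
rodtop [0.53  0.104 0.145]
spray cap [0.693 0.303 0.191]
jar top [ 0.705 -0.306  0.1  ]
orange [ 0.346 -0.492  0.028]
```

View pics/tiles.png

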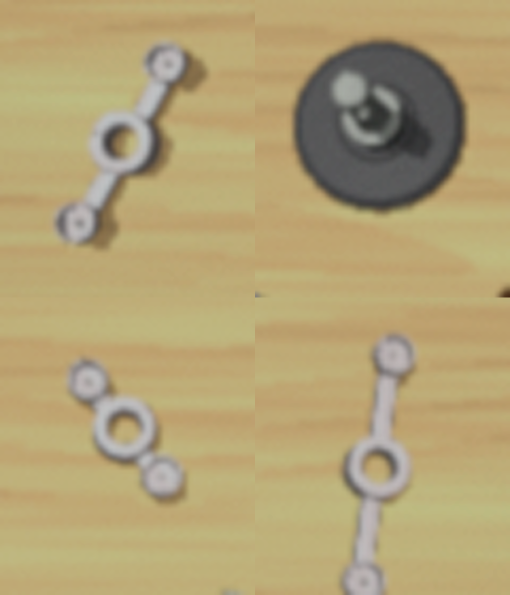

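Run:
```python
from h import *
B=dict(mid=((144.2,238.2),(154.1,219.8),(133.4,257.2)),short=((309.4,205.7),(300.7,194.6),(317.9,217)),long=((383.9,219.9),(387.7,193.3),(380.4,246.5)))
for n,(h,a,b) in B.items():
    H=ray("top",h,.028);A=ray("top",a,.030);C=ray("top",b,.030);d=A-C
    az=np.arctan2(H[1],H[0]);y=np.arctan2(d[1],d[0]);y=(y-az)%np.pi+az
    print(n,H.round(4),((A+C)/2).round(4),"len",np.hypot(*d[:2])+.03,"yaw",y,"az",az,"r",np.hypot(*H[:2]))
print(ray("top",(234.4,204.4),.022),ray("top",(227.1,195.9),.145),ray("top",(232.3,202),.045))
c=calibration("wrist");T=np.array(c["T"]);print(c["camera_matrix"]);
from scipy.spatial.transform import Rotation as R
s=bot.observe();Rt=R.from_euler("xyz",s["tool_rot"]).as_matrix()
print("cam in tool",(Rt.T@T[:3,:3]).round(3),Rt.T@(T[:3,3]-s["position"]))
```

```text
mid [0.432  0.3833 0.028 ] [0.4313 0.3838 0.03  ] len 0.15867004875894308 yaw 2.689275487770127 az 0.7257732164179845 r 0.5775656364226689
short [ 0.5368 -0.1257  0.028 ] [ 0.5363 -0.1252  0.03  ] len 0.11853171637045291 yaw 0.647097691840148 az -0.23000879673371336 r 0.5513212123236414
long [ 0.4934 -0.3565  0.028 ] [ 0.494  -0.3567  0.03  ] len 0.19904733693204363 yaw -0.1670478630198982 az -0.6257354367609304 r 0.6087241944089871
[0.54067218 0.10917146 0.022     ] [0.5422747  0.11530002 0.145     ] [0.54386484 0.11297335 0.045     ]
[[370.43373738   0.         277.62159786]
 [  0.         370.43373738 206.01955555]
 [  0.           0.           1.        ]]
cam in tool [[ 0.002 -0.962 -0.272]
 [ 1.     0.002  0.001]
 [-0.001 -0.272  0.962]] [ 0.06896552 -0.00017585 -0.14235139]
```

```bash
cat >> h.py <<'E'
from scipy.spatial.transform import Rotation as R
def plan(*wps,step=.05,rstep=8.5):
    """wps: (x,y,z,yaw); prints rows dp/rotation per waypoint from the measured pose"""
    s=bot.observe();p=np.array(s["position"]);r=R.from_euler("xyz",s["tool_rot"])
    for w in wps:
        t=np.array(w[:3],float);rt=R.from_euler("xyz",[np.pi,0,w[3]])
        rv=(r.inv()*rt).as_rotvec();n=max(1,int(np.ceil(max(np.linalg.norm(t-p)/step,np.degrees(np.linalg.norm(rv))/rstep))))
        dp=[];rot=[]
        for i in range(n):
            a=r*R.from_rotvec(rv*i/n)
            dp.append((a.inv().apply((t-p)/n)/.8).round(4).tolist());rot.append((rv/n/np.pi).round(4).tolist())
        print(n,"dp",dp,"\n rot",rot[0]);p,r=t,rt
def st():
    s=bot.observe();print("t",round(s["clock"],2),"p",s["position"].round(4),"rpy",s["tool_rot"].round(4),"F",s["force"].round(1),"M",s["moment"].round(2),"w",round(s["grip_width"],4),"q",s["qpos"].round(2))
E
python3 -c "
from h import *
plan((.46,-.36,.24,-.167),(.541,.112,.24,1.77))"
```

```text
9 dp [[0.0509, -0.0236, -0.0013], [0.0499, -0.0258, -0.0013], [0.0487, -0.028, -0.0013], [0.0474, -0.0301, -0.0013], [0.046, -0.0322, -0.0013], [0.0446, -0.0341, -0.0013], [0.043, -0.0361, -0.0013], [0.0414, -0.0379, -0.0013], [0.0397, -0.0397, -0.0013]] 
 rot [-0.0, 0.0, 0.014]
14 dp [[0.0001, -0.0428, -0.0], [0.006, -0.0423, -0.0], [0.0118, -0.0411, -0.0], [0.0174, -0.0391, -0.0], [0.0226, -0.0363, -0.0], [0.0274, -0.0328, -0.0], [0.0316, -0.0288, -0.0], [0.0353, -0.0241, -0.0], [0.0383, -0.019, -0.0], [0.0406, -0.0136, -0.0], [0.042, -0.0078, -0.0], [0.0427, -0.002, -0.0], [0.0426, 0.0039, 0.0], [0.0416, 0.0098, 0.0]] 
 rot [-0.0, 0.0, -0.044]
```

Call:
{"name": "move_arm", "arguments": {
  "jaw": [0,0,0,0,0,0,0,0,0,0],
  "dp": [
    [0.051,-0.0236,-0.0013],
    [0.05,-0.0258,-0.0013],
    [0.0487,-0.028,-0.0013],
    [0.0474,-0.03,-0.0013],
    [0.046,-0.0322,-0.0013],
    [0.0446,-0.034,-0.0013],
    [0.043,-0.036,-0.0013],
    [0.0414,-0.038,-0.0013],
    [0.04,-0.04,-0.0013],
    [0,0,0]
  ],
  "rotation": [
    [0,0,0.014],
    [0,0,0.014],
    [0,0,0.014],
    [0,0,0.014],
    [0,0,0.014],
    [0,0,0.014],
    [0,0,0.014],
    [0,0,0.014],
    [0,0,0.014],
    [0,0,0]
  ]
}}

```text
clock: 1.35
position: [0.4632, -0.3575, 0.2403]
tool_rot: [-3.14, -0.0, -0.163]
force: [-0.2, 0.7, -0.7]
grip_width: 0.0855
```

```bash
python3 -c "
from h import *
st();c=calibration('wrist');cv2.imwrite('pics/wl.png',grab_frame('wrist'));np.save('wl.npy',c)
plan((.541,.112,.24,1.77))"
```

```text
t 1.35 p [ 0.4632 -0.3575  0.2403] rpy [-3.1402e+00 -2.0000e-04 -1.6350e-01] F [-0.2  0.7 -0.7] M [-0.01  0.03  0.01] w 0.0855 q [ 0.58  0.45 -0.03  1.7   0.02  1.   -1.19]
14 dp [[0.0001, -0.0427, 0.0], [0.006, -0.0422, 0.0], [0.0117, -0.041, 0.0], [0.0173, -0.039, 0.0], [0.0225, -0.0363, 0.0], [0.0273, -0.0328, 0.0], [0.0315, -0.0287, 0.0], [0.0352, -0.0241, 0.0], [0.0382, -0.019, 0.0], [0.0404, -0.0136, 0.0], [0.0419, -0.0079, 0.0], [0.0426, -0.0021, 0.0], [0.0425, 0.0038, 0.0], [0.0416, 0.0097, 0.0]] 
 rot [-0.0, -0.0, -0.044]
```

Call:
{"name": "move_arm", "arguments": {
  "jaw": [0,0,0,0,0,0,0,0,0,0],
  "dp": [
    [0,-0.0427,0],
    [0.006,-0.0422,0],
    [0.0117,-0.041,0],
    [0.0173,-0.039,0],
    [0.0225,-0.0363,0],
    [0.0273,-0.0328,0],
    [0.0315,-0.0287,0],
    [0.0352,-0.024,0],
    [0.0382,-0.019,0],
    [0.0404,-0.0136,0]
  ],
  "rotation": [
    [0,0,-0.044],
    [0,0,-0.044],
    [0,0,-0.044],
    [0,0,-0.044],
    [0,0,-0.044],
    [0,0,-0.044],
    [0,0,-0.044],
    [0,0,-0.044],
    [0,0,-0.044],
    [0,0,-0.044]
  ]
}}

```text
clock: 2.65
position: [0.5182, -0.0244, 0.2406]
tool_rot: [-3.141, 0.001, 1.217]
force: [0.9, 0.7, 0.5]
grip_width: 0.0854
```

Call:
{"name": "move_arm", "arguments": {
  "jaw": [0,0,0,0,0],
  "dp": [
    [0.042,-0.008,0],
    [0.0426,-0.002,0],
    [0.0425,0.0038,0],
    [0.0416,0.0097,0],
    [0,0,0]
  ],
  "rotation": [
    [0,0,-0.044],
    [0,0,-0.044],
    [0,0,-0.044],
    [0,0,-0.044],
    [0,0,0]
  ]
}}

```text
clock: 3.28
position: [0.5415, 0.1117, 0.2404]
tool_rot: [-3.141, -0.001, 1.771]
force: [0.4, -1.1, 1.0]
grip_width: 0.0851
```

```bash
python3 -c "
from h import *
st();st();c=calibration('wrist');a=grab_frame('wrist');cv2.imwrite('pics/ws.png',a);np.save('ws.npy',c)
b=cv2.imread('pics/wl.png');cv2.imwrite('pics/w2.png',cv2.resize(np.vstack([a,b]),None,fx=.71,fy=.71))
st()
for z in (.145,.022,.045):print(proj('wrist',(.541,.112,z)))"
```

```text
t 3.27 p [0.5415 0.1117 0.2404] rpy [-3.1413e+00 -9.0000e-04  1.7708e+00] F [ 0.4 -1.1  1. ] M [ 0.01  0.05 -0.01] w 0.0851 q [ 0.12  0.45 -0.59  1.76  0.29  1.02 -0.37]
t 3.27 p [0.5415 0.1117 0.2404] rpy [-3.1413e+00 -9.0000e-04  1.7708e+00] F [ 0.4 -1.1  1. ] M [ 0.01  0.05 -0.01] w 0.0851 q [ 0.12  0.45 -0.59  1.76  0.29  1.02 -0.37]
t 3.33 p [0.5414 0.11   0.2403] rpy [-3.1409e+00  1.0000e-04  1.7669e+00] F [-0.1 -1.3 -0.6] M [-0.02 -0.03 -0.04] w 0.085 q [ 0.13  0.45 -0.59  1.76  0.29  1.02 -0.37]
[277.43063924 205.6361748 ]
[277.66546058 171.78907941]
[277.63386387 176.34342202]
```

View pics/w2.png

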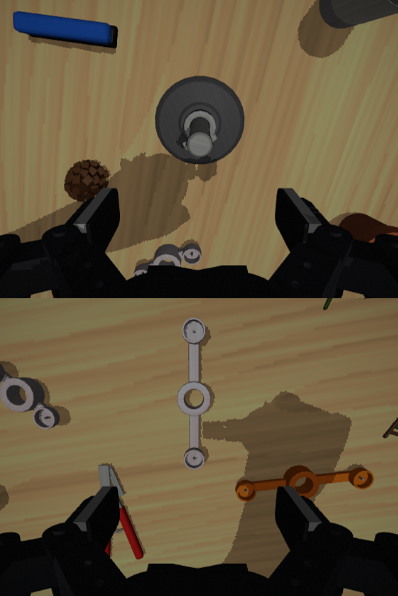

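```bash
python3 -c "
import cv2,numpy as np
a=cv2.imread('pics/ws.png')[100:240,210:350];b=cv2.imread('pics/wl.png')[70:210,200:340]
o=np.hstack([cv2.resize(cv2.convertScaleAbs(x,alpha=1.8),(400,400),interpolation=cv2.INTER_CUBIC)[:600] for x in(a,b)])
o2=cv2.resize(cv2.convertScaleAbs(cv2.imread('pics/ws.png')[160:230,240:315],alpha=1.8),None,fx=4,fy=4,interpolation=cv2.INTER_CUBIC)
cv2.imwrite('pics/c2.png',o)"
```

```text
(no output)
```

View pics/c2.png

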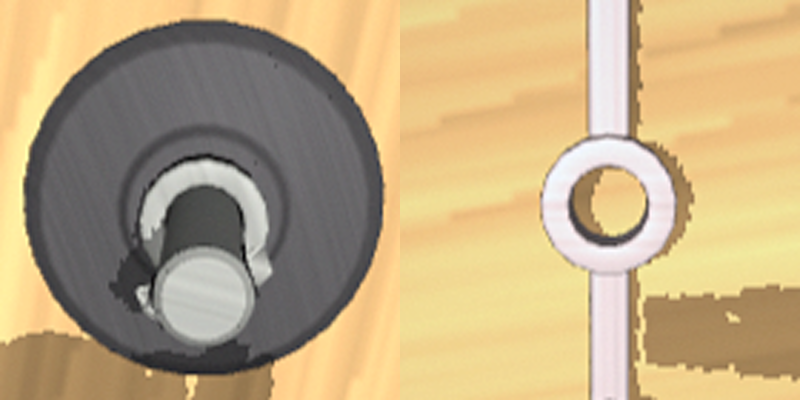

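Run:
```python
from h import *
ws=np.load('ws.npy',allow_pickle=True).item();wl=np.load('wl.npy',allow_pickle=True).item()
for n,p,z in(("rodtop",(281.05,203.95),.145),("foot",(281.4,168.95),.011),("seat",(281.4,177.9),.045)):print(n,ray("wrist",p,z,ws).round(4))
print("long",ray("wrist",(273,140.4),.028,wl).round(4))
```

```text
rodtop [0.5432 0.1154 0.145 ]
foot [0.5446 0.1155 0.011 ]
seat [0.5448 0.1131 0.045 ]
long [ 0.4968 -0.3584  0.028 ]
```

```bash
python3 -c "
from h import *
st();plan((.4955,-.3575,.20,-.165),(.4955,-.3575,.001,-.165))
im=cv2.imread('pics/wl.png',0);print(cv2.HoughCircles(im[100:180,230:320],cv2.HOUGH_GRADIENT,1,30,param1=150,param2=15,minRadius=18,maxRadius=28))
im=cv2.imread('pics/ws.png',0);print(cv2.HoughCircles(im[180:230,255:310],cv2.HOUGH_GRADIENT,1,30,param1=150,param2=10,minRadius=14,maxRadius=21))
"
```

```text
t 3.33 p [0.5414 0.11   0.2403] rpy [-3.1409e+00  1.0000e-04  1.7669e+00] F [-0.1 -1.3 -0.6] M [-0.02 -0.03 -0.04] w 0.085 q [ 0.13  0.45 -0.59  1.76  0.29  1.02 -0.37]
14 dp [[-0.0401, -0.0122, 0.0036], [-0.0414, -0.0065, 0.0036], [-0.0419, -0.0008, 0.0036], [-0.0416, 0.005, 0.0036], [-0.0406, 0.0107, 0.0036], [-0.0387, 0.0162, 0.0036], [-0.0361, 0.0213, 0.0036], [-0.0328, 0.0261, 0.0036], [-0.0289, 0.0304, 0.0036], [-0.0245, 0.0341, 0.0036], [-0.0196, 0.0371, 0.0036], [-0.0143, 0.0394, 0.0036], [-0.0087, 0.041, 0.0036], [-0.003, 0.0418, 0.0036]] 
 rot [-0.0, 0.0, 0.0439]
4 dp [[-0.0, -0.0, 0.0622], [-0.0, -0.0, 0.0622], [-0.0, -0.0, 0.0622], [-0.0, -0.0, 0.0622]] 
 rot [0.0, 0.0, 0.0]
[[[42.5 40.5 23. ]]]
[[[25.5 21.5 16. ]]]
```

Call:
{"name": "move_arm", "arguments": {
  "jaw": [0,0,0,0,0,0,0,0,0,0],
  "dp": [
    [-0.0401,-0.0122,0.0036],
    [-0.0414,-0.0065,0.0036],
    [-0.042,-0.0008,0.0036],
    [-0.0416,0.005,0.0036],
    [-0.0406,0.0107,0.0036],
    [-0.0387,0.0162,0.0036],
    [-0.036,0.0213,0.0036],
    [-0.0328,0.026,0.0036],
    [-0.0289,0.0304,0.0036],
    [-0.0245,0.034,0.0036]
  ],
  "rotation": [
    [0,0,0.044],
    [0,0,0.044],
    [0,0,0.044],
    [0,0,0.044],
    [0,0,0.044],
    [0,0,0.044],
    [0,0,0.044],
    [0,0,0.044],
    [0,0,0.044],
    [0,0,0.044]
  ]
}}

```text
clock: 4.58
position: [0.507, -0.2261, 0.2119]
tool_rot: [3.141, 0.001, 0.377]
force: [1.5, 0.3, 0.0]
grip_width: 0.0852
```

Call:
{"name": "move_arm", "arguments": {
  "jaw": [0,0,0,0,0,0],
  "dp": [
    [-0.0196,0.037,0.0036],
    [-0.0143,0.0394,0.0036],
    [-0.0087,0.041,0.0036],
    [-0.003,0.0418,0.0036],
    [0,0,0],
    [0,0,0]
  ],
  "rotation": [
    [0,0,0.044],
    [0,0,0.044],
    [0,0,0.044],
    [0,0,0.044],
    [0,0,0],
    [0,0,0]
  ]
}}

```text
clock: 5.32
position: [0.494, -0.3569, 0.2003]
tool_rot: [-3.141, 0.0, -0.169]
force: [-0.0, -0.3, -0.3]
grip_width: 0.0856
```

```bash
cat >> h.py <<'E'
def hub(z=.028,guess=None,rr=None,name=None):
    c=calibration("wrist");im=grab_frame("wrist")
    if name: cv2.imwrite(name,im)
    g=proj("wrist",(*guess,z),c);rc=.023*c["camera_matrix"][0][0]/abs(c["T"][2][3]-z)
    x0,y0=(g-1.9*rc).astype(int).clip(0);x1,y1=(g+1.9*rc).astype(int)
    h=cv2.HoughCircles(cv2.cvtColor(im,6)[y0:y1,x0:x1],cv2.HOUGH_GRADIENT,1,200,param1=150,param2=12,minRadius=int(rc*.85),maxRadius=int(rc*1.15))
    if h is None: print("none",g,rc);return
    u=h[0,0,:2]+[x0,y0];print("hub px",u,"r",h[0,0,2],"exp",rc,"world",ray("wrist",u,z,c).round(4))
E
python3 -c "
from h import *
st();hub(guess=(.4955,-.3575),name='pics/wl2.png');st()
plan((.4955,-.3575,.001,-.165))"
```

```text
t 5.33 p [ 0.494  -0.3569  0.2003] rpy [-3.1414e+00  4.0000e-04 -1.6850e-01] F [-0.  -0.3 -0.3] M [-0.    0.01 -0.  ] w 0.0856 q [ 0.55  0.53 -0.03  1.67  0.02  0.94 -1.23]
hub px [278.5 180.5] r 24.9 exp 27.079992605539516 world [ 0.4967 -0.3583  0.028 ]
t 5.38 p [ 0.4944 -0.3564  0.2005] rpy [-3.1413  0.     -0.1677] F [ 0.7  0.5 -0.3] M [-0.04 -0.05 -0.01] w 0.0856 q [ 0.55  0.53 -0.03  1.67  0.02  0.94 -1.23]
4 dp [[0.0004, 0.0003, 0.0623], [0.0004, 0.0003, 0.0623], [0.0004, 0.0003, 0.0623], [0.0004, 0.0003, 0.0623]] 
 rot [-0.0, 0.0, -0.0002]
```

Call:
{"name": "move_arm", "arguments": {
  "jaw": [0,0,0,0,0,255,255,255,255,255],
  "dp": [
    [0.0027,0.0014,0.06],
    [0,0,0.06],
    [0,0,0.06],
    [0,0,0.0495],
    [0,0,0.02],
    [0,0,0],
    [0,0,0],
    [0,0,0],
    [0,0,0],
    [0,0,0]
  ],
  "rotation": [
    [0,0,0],
    [0,0,0],
    [0,0,0],
    [0,0,0],
    [0,0,0],
    [0,0,0],
    [0,0,0],
    [0,0,0],
    [0,0,0],
    [0,0,0]
  ],
  "squeeze": 60
}}

```text
clock: 6.62
position: [0.4976, -0.3586, 0.0029]
tool_rot: [3.141, -0.002, -0.168]
force: [-2.3, 1.0, 10.9]
grip_width: 0.0444
```

```bash
python3 -c "
from h import *
st()"
```

```text
t 6.62 p [ 0.4976 -0.3586  0.0029] rpy [ 3.1407e+00 -2.4000e-03 -1.6810e-01] F [-2.3  1.  10.9] M [ 0.44  0.56 -0.02] w 0.0444 q [ 0.55  0.81 -0.03  1.76  0.04  0.57 -1.24]
```

Call:
{"name": "move_arm", "arguments": {
  "jaw": [255,255,255,255,255,255],
  "dp": [
    [0,0,-0.02],
    [0,0,-0.06],
    [0,0,-0.06],
    [0,0,-0.06],
    [0,0,-0.05],
    [0,0,0]
  ],
  "rotation": [
    [0,0,0],
    [0,0,0],
    [0,0,0],
    [0,0,0],
    [0,0,0],
    [0,0,0]
  ]
}}

```text
clock: 7.38
position: [0.4979, -0.359, 0.2054]
tool_rot: [3.139, -0.006, -0.168]
force: [-0.2, 0.0, -2.4]
grip_width: 0.0441
```

```bash
python3 -c "
from h import *
st();s=bot.observe();p=s['position'];hub(z=p[2]-.003+.028,guess=p[:2],name='pics/held1.png');st()
plan((.5428,.1152,.195,1.77))"
```

```text
t 7.38 p [ 0.4979 -0.359   0.2054] rpy [ 3.1391 -0.0061 -0.1683] F [-0.2  0.  -2.4] M [0.   0.03 0.01] w 0.0441 q [ 0.55  0.53 -0.03  1.66  0.02  0.94 -1.23]
hub px [276.5 292.5] r 66.9 exp 72.35709427431429 world [ 0.5018 -0.3591  0.2304]
t 7.42 p [ 0.4971 -0.3584  0.2032] rpy [ 3.1403 -0.0032 -0.1682] F [-0.4 -0.2 -3. ] M [ 0.06 -0.01  0.03] w 0.0447 q [ 0.55  0.53 -0.03  1.67  0.02  0.94 -1.23]
14 dp [[-0.0031, -0.0424, 0.0007], [0.0028, -0.0424, 0.0007], [0.0086, -0.0416, 0.0007], [0.0143, -0.04, 0.0007], [0.0197, -0.0376, 0.0007], [0.0247, -0.0346, 0.0007], [0.0292, -0.0308, 0.0007], [0.0332, -0.0265, 0.0007], [0.0365, -0.0217, 0.0007], [0.0392, -0.0164, 0.0007], [0.0411, -0.0109, 0.0007], [0.0422, -0.0051, 0.0007], [0.0425, 0.0008, 0.0007], [0.042, 0.0066, 0.0007]] 
 rot [0.0001, -0.0, -0.0441]
```

View pics/held1.png

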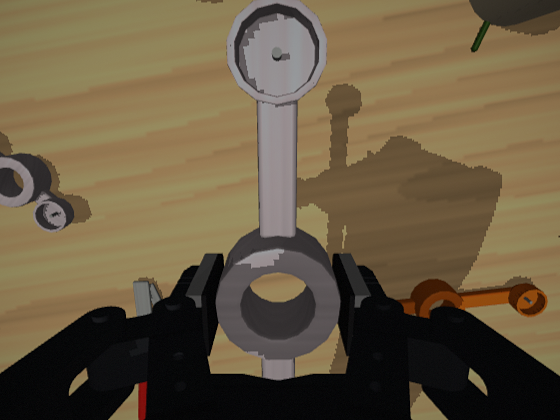

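Call:
{"name": "move_arm", "arguments": {
  "jaw": [255,255,255,255,255,255,255,255,255,255],
  "dp": [
    [-0.003,-0.0424,0.0007],
    [0.0028,-0.0424,0.0007],
    [0.0086,-0.0416,0.0007],
    [0.0143,-0.04,0.0007],
    [0.0197,-0.0376,0.0007],
    [0.0247,-0.0346,0.0007],
    [0.0292,-0.0308,0.0007],
    [0.0332,-0.0265,0.0007],
    [0.0365,-0.0217,0.0007],
    [0.0392,-0.0164,0.0007]
  ],
  "rotation": [
    [0,0,-0.044],
    [0,0,-0.044],
    [0,0,-0.044],
    [0,0,-0.044],
    [0,0,-0.044],
    [0,0,-0.044],
    [0,0,-0.044],
    [0,0,-0.044],
    [0,0,-0.044],
    [0,0,-0.044]
  ]
}}

```text
clock: 8.68
position: [0.529, -0.0188, 0.1947]
tool_rot: [-3.141, 0.0, 1.219]
force: [0.5, 0.3, -1.6]
grip_width: 0.0447
```

Call:
{"name": "move_arm", "arguments": {
  "jaw": [255,255,255,255,255,255],
  "dp": [
    [0.041,-0.011,0.0007],
    [0.0422,-0.005,0.0007],
    [0.0425,0.0008,0.0007],
    [0.042,0.0066,0.0007],
    [0,0,0],
    [0,0,0]
  ],
  "rotation": [
    [0,0,-0.044],
    [0,0,-0.044],
    [0,0,-0.044],
    [0,0,-0.044],
    [0,0,0],
    [0,0,0]
  ]
}}

```text
clock: 9.43
position: [0.5425, 0.1148, 0.1924]
tool_rot: [-3.14, 0.0, 1.766]
force: [0.5, -0.6, -2.2]
grip_width: 0.0448
```

```bash
cat >> h.py <<'E'
def avg(n=8):
    P=[]
    for _ in range(n): grab_frame("top");s=bot.observe();P.append(np.r_[s["position"],s["tool_rot"],s["force"]])
    P=np.array(P);P[:,3]%=2*np.pi;print("mean",P.mean(0).round(4),"std",P.std(0)[:3].round(4));return P.mean(0)
E
python3 -c "
from h import *
st();m=avg(6)
cv2.imwrite('pics/held2.png',grab_frame('wrist'))
plan((.5430,.1154,.165,1.77))"
```

```text
t 9.43 p [0.5425 0.1148 0.1924] rpy [-3.1405e+00  4.0000e-04  1.7659e+00] F [ 0.5 -0.6 -2.2] M [-0.06 -0.03 -0.  ] w 0.0448 q [ 0.1   0.51 -0.58  1.81  0.34  0.93 -0.43]
mean [ 5.4280e-01  1.1460e-01  1.9280e-01  3.1420e+00  4.0000e-04  1.7656e+00
 -9.7000e-03  9.2800e-02 -2.1484e+00] std [0.0001 0.0002 0.0001]
1 dp [[0.0003, 0.0001, 0.035]] 
 rot [0.0, 0.0, -0.0011]
```

View pics/held2.png

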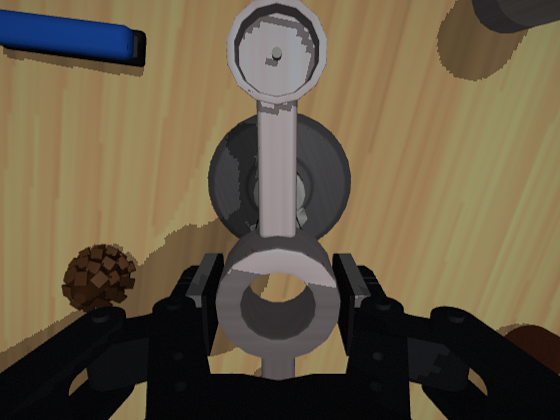

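Call:
{"name": "move_arm", "arguments": {
  "jaw": [255,255,255,255,255,255,255,255],
  "dp": [
    [0.001,0,0.02],
    [0,0,0.015],
    [0,0,0.005],
    [0,0,0.005],
    [0,0,0.005],
    [0,0,0.005],
    [0,0,0.005],
    [0,0,0]
  ],
  "rotation": [
    [0,0,0],
    [0,0,0],
    [0,0,0],
    [0,0,0],
    [0,0,0],
    [0,0,0],
    [0,0,0],
    [0,0,0]
  ]
}}

```text
clock: 10.78
position: [0.5427, 0.1162, 0.1446]
tool_rot: [-3.141, -0.0, 1.767]
force: [0.4, 0.0, -1.7]
grip_width: 0.0443
```

```bash
python3 -c "
from h import *
avg(3)"
```

```text
mean [ 0.5428  0.1163  0.145   3.1415 -0.      1.7671 -0.0389  0.357  -2.0623] std [0.     0.     0.0001]
```

Call:
{"name": "move_arm", "arguments": {
  "jaw": [255,255,255,255,255],
  "dp": [
    [-0.001,0,0.003],
    [0,0,0.004],
    [0,0,0.004],
    [0,0,0.004],
    [0,0,0]
  ],
  "rotation": [
    [0,0,0],
    [0,0,0],
    [0,0,0],
    [0,0,0],
    [0,0,0]
  ]
}}

```text
clock: 11.55
position: [0.5428, 0.1156, 0.1326]
tool_rot: [-3.141, -0.0, 1.767]
force: [0.7, 2.5, -3.0]
grip_width: 0.0447
```

```bash
python3 -c "
from h import *
avg(2)"
```

```text
mean [ 5.4280e-01  1.1560e-01  1.3270e-01  3.1420e+00 -2.0000e-04  1.7673e+00
 -4.3420e-01  2.6951e+00 -3.2785e+00] std [0. 0. 0.]
```

Call:
{"name": "move_arm", "arguments": {
  "jaw": [255,255,255,255,255,255,255],
  "dp": [
    [0,0,0.005],
    [0,0,0.005],
    [0,0,0.005],
    [0,0,0.005],
    [0,0,0.005],
    [0,0,0.005],
    [0,0,0]
  ],
  "rotation": [
    [0,0,0],
    [0,0,0],
    [0,0,0],
    [0,0,0],
    [0,0,0],
    [0,0,0],
    [0,0,0]
  ]
}}

```text
clock: 12.52
position: [0.5427, 0.1153, 0.1084]
tool_rot: [-3.141, 0.0, 1.767]
force: [0.2, 3.7, -4.5]
grip_width: 0.0447
```

```bash
python3 -c "
from h import *
avg(2);st()"
```

```text
mean [ 5.4270e-01  1.1530e-01  1.0860e-01  3.1423e+00  1.0000e-04  1.7671e+00
 -1.2310e-01  2.0304e+00 -4.3381e+00] std [0. 0. 0.]
t 12.62 p [0.5427 0.1153 0.1086] rpy [-3.1409e+00  1.0000e-04  1.7671e+00] F [-0.3  2.2 -4.1] M [ 0.48  0.02 -0.02] w 0.0441 q [ 0.06  0.62 -0.52  1.87  0.43  0.76 -0.5 ]
```

Call:
{"name": "move_arm", "arguments": {
  "jaw": [255,255,255,255,255,60,60,60],
  "dp": [
    [0,0,0.009],
    [0,0,0.009],
    [0,0,0.009],
    [0,0,0.008],
    [0,0,0],
    [0,0,0],
    [0,0,0],
    [0,0,0]
  ],
  "rotation": [
    [0,0,0],
    [0,0,0],
    [0,0,0],
    [0,0,0],
    [0,0,0],
    [0,0,0],
    [0,0,0],
    [0,0,0]
  ]
}}

```text
clock: 13.62
position: [0.5431, 0.1155, 0.0811]
tool_rot: [3.141, 0.0, 1.767]
force: [0.0, -0.1, 0.3]
grip_width: 0.0654
```

```bash
python3 -c "
from h import *
avg(2);st();cv2.imwrite('pics/rel1.png',grab_frame('wrist'))
s=bot.observe();p=s['position']
plan((p[0],p[1],.24,1.767),(.428,.378,.20,2.689))"
```

```text
mean [ 0.543   0.1155  0.0811  3.1413  0.      1.7671  0.5915  0.0868 -0.0908] std [0. 0. 0.]
t 13.72 p [0.543  0.1155 0.0811] rpy [3.1414 0.     1.7671] F [ 1.1 -0.3  0.1] M [-0.    0.    0.05] w 0.0654 q [ 0.04  0.66 -0.49  1.88  0.46  0.71 -0.53]
4 dp [[-0.0, 0.0, -0.0497], [-0.0, 0.0, -0.0497], [-0.0, 0.0, -0.0497], [-0.0, 0.0, -0.0497]] 
 rot [0.0, 0.0, 0.0]
7 dp [[0.05, -0.011, 0.0071], [0.051, -0.0043, 0.0071], [0.0511, 0.0024, 0.0071], [0.0504, 0.0091, 0.0071], [0.0487, 0.0156, 0.0071], [0.0463, 0.0219, 0.0071], [0.043, 0.0278, 0.0071]] 
 rot [0.0, 0.0, -0.0419]
```

View pics/rel1.png

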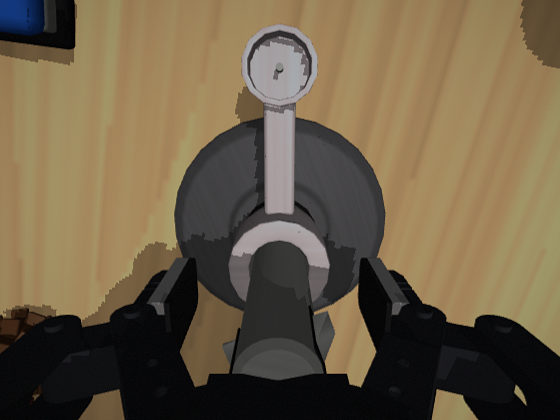

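Call:
{"name": "move_arm", "arguments": {
  "jaw": [60,60,60,60,0,0],
  "dp": [
    [0,0,-0.05],
    [0,0,-0.05],
    [0,0,-0.05],
    [0,0,-0.05],
    [0.05,-0.011,0.007],
    [0.051,-0.0043,0.007]
  ],
  "rotation": [
    [0,0,0],
    [0,0,0],
    [0,0,0],
    [0,0,0],
    [0,0,-0.042],
    [0,0,-0.042]
  ]
}}

```text
clock: 14.52
position: [0.5099, 0.1912, 0.2302]
tool_rot: [3.14, 0.0, 2.034]
force: [1.0, 0.2, -0.7]
grip_width: 0.0853
```

Call:
{"name": "move_arm", "arguments": {
  "jaw": [0,0,0,0,0,0,0,0],
  "dp": [
    [0.051,0.0024,0.007],
    [0.0504,0.009,0.007],
    [0.0487,0.0156,0.007],
    [0.0463,0.022,0.007],
    [0.043,0.0278,0.007],
    [0,0,0],
    [0,0,0],
    [0,0,0]
  ],
  "rotation": [
    [0,0,-0.042],
    [0,0,-0.042],
    [0,0,-0.042],
    [0,0,-0.042],
    [0,0,-0.042],
    [0,0,0],
    [0,0,0],
    [0,0,0]
  ]
}}

```text
clock: 15.52
position: [0.4285, 0.377, 0.2018]
tool_rot: [-3.141, 0.001, 2.689]
force: [0.0, 0.1, 0.4]
grip_width: 0.0854
```

```bash
python3 -c "
from h import *
avg(2);hub(guess=(.432,.3825),name='pics/wm.png')
im=cv2.imread('pics/wm.png')
c=calibration('wrist')
for r in(.065,-.065):
  g=np.array([.432,.3825])+r*np.array([np.cos(2.689),np.sin(2.689)]);u=proj('wrist',(*g,.03),c);x,y=u.astype(int)
  x0,y0=max(x-40,0),max(y-40,0);h=cv2.HoughCircles(cv2.cvtColor(im,6)[y0:y+40,x0:x+40],cv2.HOUGH_GRADIENT,1,100,param1=150,param2=10,minRadius=14,maxRadius=21);print(u,None if h is None else ray('wrist',h[0,0,:2]+[x0,y0],.03,c),h)
"
```

```text
mean [ 4.2840e-01  3.7710e-01  2.0190e-01  3.1416e+00  5.0000e-04  2.6890e+00
  1.4980e-01 -5.0990e-01  2.8100e-02] std [0. 0. 0.]
hub px [289.5 182.5] r 24.6 exp 26.947319947288744 world [0.4321 0.3869 0.028 ]
[285.37816939 107.71055872] [0.37307741 0.41397733 0.03      ] [[[43.5 38.5 16. ]]]
[284.24139465 254.64997616] [0.48934567 0.35891357 0.03      ] [[[44.5 37.5 14.5]]]
```

Call:
{"name": "move_arm", "arguments": {
  "jaw": [0,0,0,0,0,255,255,255,255,255],
  "dp": [
    [0.0013,0.0125,0.05],
    [0,0,0.06],
    [0,0,0.06],
    [0,0,0.055],
    [0,0,0.0235],
    [0,0,0],
    [0,0,0],
    [0,0,0],
    [0,0,0],
    [0,0,0]
  ],
  "rotation": [
    [0,0,-0.002],
    [0,0,0],
    [0,0,0],
    [0,0,0],
    [0,0,0],
    [0,0,0],
    [0,0,0],
    [0,0,0],
    [0,0,0],
    [0,0,0]
  ]
}}

```text
clock: 16.92
position: [0.432, 0.3881, 0.005]
tool_rot: [3.139, 0.001, 2.697]
force: [-2.9, -2.9, 10.8]
grip_width: 0.0446
```

```bash
python3 -c "
from h import *
st()"
```

```text
t 16.93 p [0.432  0.3881 0.005 ] rpy [3.1392e+00 1.3000e-03 2.6968e+00] F [-2.9 -2.9 10.8] M [-0.49  0.49  0.04] w 0.0446 q [-0.4   0.86 -0.64  1.83  0.76  0.71 -0.34]
```

Call:
{"name": "move_arm", "arguments": {
  "jaw": [255,255,255,255,255,255],
  "dp": [
    [0,0,-0.02],
    [0,0,-0.06],
    [0,0,-0.06],
    [0,0,-0.06],
    [0,0,-0.04],
    [0,0,0]
  ],
  "rotation": [
    [0,0,0],
    [0,0,0],
    [0,0,0],
    [0,0,0],
    [0,0,0],
    [0,0,0]
  ]
}}

```text
clock: 17.68
position: [0.4319, 0.3881, 0.1985]
tool_rot: [3.137, 0.002, 2.697]
force: [-0.1, -0.7, -1.9]
grip_width: 0.0444
```

```bash
python3 -c "
from h import *
st();plan((.543,.1157,.185,3.0))"
```

```text
t 17.68 p [0.4319 0.3881 0.1985] rpy [3.1373e+00 2.3000e-03 2.6969e+00] F [-0.1 -0.7 -1.9] M [ 0.07  0.03 -0.03] w 0.0444 q [-0.27  0.6  -0.82  1.73  0.51  1.03 -0.15]
6 dp [[-0.0453, -0.0413, 0.0027], [-0.0432, -0.0435, 0.0028], [-0.0409, -0.0456, 0.0028], [-0.0386, -0.0476, 0.0028], [-0.0361, -0.0495, 0.0028], [-0.0336, -0.0513, 0.0028]] 
 rot [0.0002, 0.0002, -0.0161]
```

Call:
{"name": "move_arm", "arguments": {
  "jaw": [255,255,255,255,255,255,255,255],
  "dp": [
    [-0.0453,-0.0413,0.0027],
    [-0.0432,-0.0435,0.0028],
    [-0.041,-0.0456,0.0028],
    [-0.0386,-0.0476,0.0028],
    [-0.036,-0.0495,0.0028],
    [-0.0336,-0.0513,0.0028],
    [0,0,0],
    [0,0,0]
  ],
  "rotation": [
    [0.0002,0.0002,-0.016],
    [0.0002,0.0002,-0.016],
    [0.0002,0.0002,-0.016],
    [0.0002,0.0002,-0.016],
    [0.0002,0.0002,-0.016],
    [0.0002,0.0002,-0.016],
    [0,0,0],
    [0,0,0]
  ]
}}

```text
clock: 18.68
position: [0.5417, 0.1153, 0.1816]
tool_rot: [-3.139, -0.005, 2.998]
force: [0.0, 0.3, -1.1]
grip_width: 0.0442
```

```bash
python3 -c "
from h import *
m=avg(3);hub(z=m[2]+.025,guess=m[:2],name='pics/held3.png')
plan((.543,.1157,.147,3.0))"
```

```text
mean [ 0.5417  0.116   0.1817  3.1444 -0.0043  3.     -0.178   0.7586 -1.0207] std [0.     0.0001 0.    ]
hub px [277.5 313.5] r 67.6 exp 72.42406293032252 world [0.5462 0.1158 0.2067]
1 dp [[-0.0017, 0.0, 0.0434]] 
 rot [-0.001, -0.0013, 0.0001]
```

View pics/held3.png

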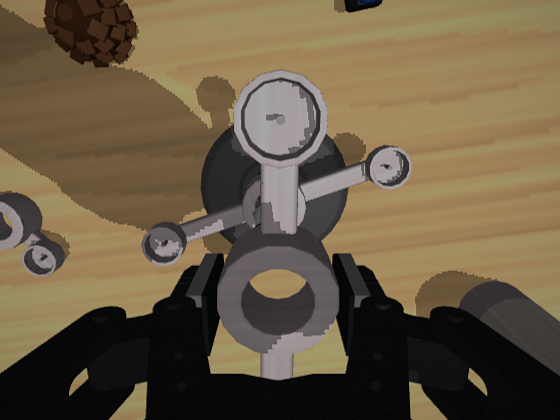

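Call:
{"name": "move_arm", "arguments": {
  "jaw": [255,255,255,255,255,255,255,255,255],
  "dp": [
    [-0.0019,0,0.02],
    [0,0,0.014],
    [0,0,0.005],
    [0,0,0.005],
    [0,0,0.005],
    [0,0,0.005],
    [0,0,0.005],
    [0,0,0.005],
    [0,0,0]
  ],
  "rotation": [
    [-0.001,-0.0013,0],
    [0,0,0],
    [0,0,0],
    [0,0,0],
    [0,0,0],
    [0,0,0],
    [0,0,0],
    [0,0,0],
    [0,0,0]
  ]
}}

```text
clock: 20.0
position: [0.5428, 0.1149, 0.13]
tool_rot: [-3.141, -0.002, 2.999]
force: [-5.6, 1.6, -4.0]
grip_width: 0.0441
```

```bash
python3 -c "
from h import *
avg(2)"
```

```text
mean [ 5.4280e-01  1.1490e-01  1.3000e-01  3.1418e+00 -1.8000e-03  2.9991e+00
 -5.2944e+00  1.8652e+00 -4.8463e+00] std [0. 0. 0.]
```

Call:
{"name": "move_arm", "arguments": {
  "jaw": [255,255,255,255,255,255,255,255,255,255],
  "dp": [
    [0.0009,0.0002,0.004],
    [0,0,0.005],
    [0,0,0.006],
    [0,0,0.006],
    [0,0,0.007],
    [0,0,0.008],
    [0,0,0.008],
    [0,0,0.008],
    [0,0,0.008],
    [0,0,0]
  ],
  "rotation": [
    [0,0,0],
    [0,0,0],
    [0,0,0],
    [0,0,0],
    [0,0,0],
    [0,0,0],
    [0,0,0],
    [0,0,0],
    [0,0,0],
    [0,0,0]
  ]
}}

```text
clock: 21.35
position: [0.5429, 0.1149, 0.0819]
tool_rot: [3.142, -0.001, 2.999]
force: [-0.7, -0.9, -1.5]
grip_width: 0.0443
```

```bash
python3 -c "
from h import *
avg(2)"
```

```text
mean [ 5.4300e-01  1.1490e-01  8.2300e-02  3.1417e+00 -3.0000e-04  2.9986e+00
 -1.1143e+00 -1.0733e+00 -2.6309e+00] std [0.     0.     0.0001]
```

Call:
{"name": "move_arm", "arguments": {
  "jaw": [60,60,60,60,60,60,60,60],
  "dp": [
    [0,0,0],
    [0,0,0],
    [0,0,0],
    [0,0,-0.03],
    [0,0,-0.05],
    [0,0,-0.06],
    [0,0,-0.05],
    [0,0,0]
  ],
  "rotation": [
    [0,0,0],
    [0,0,0],
    [0,0,0],
    [0,0,0],
    [0,0,0],
    [0,0,0],
    [0,0,0],
    [0,0,0]
  ]
}}

```text
clock: 22.45
position: [0.5441, 0.1154, 0.237]
tool_rot: [3.14, 0.004, 2.998]
force: [0.6, -0.0, -0.3]
grip_width: 0.0657
```

```bash
python3 -c "
from h import *
st();plan((.538,-.128,.20,.647))"
```

```text
t 22.45 p [0.5441 0.1154 0.237 ] rpy [3.1404 0.0041 2.9983] F [ 0.6 -0.  -0.3] M [ 0.01 -0.   -0.06] w 0.0657 q [ 0.34  0.55 -0.93  1.75  0.49  1.09  0.67]
16 dp [[-0.0022, -0.0189, 0.0029], [-0.005, -0.0184, 0.0029], [-0.0076, -0.0174, 0.0029], [-0.0101, -0.0161, 0.0029], [-0.0123, -0.0145, 0.0029], [-0.0143, -0.0125, 0.0029], [-0.016, -0.0103, 0.0029], [-0.0173, -0.0078, 0.0029], [-0.0183, -0.0052, 0.0029], [-0.0189, -0.0025, 0.0029], [-0.019, 0.0003, 0.0029], [-0.0188, 0.0031, 0.0029], [-0.0181, 0.0058, 0.0029], [-0.0171, 0.0084, 0.0029], [-0.0156, 0.0108, 0.0029], [-0.0139, 0.013, 0.0029]] 
 rot [0.0001, 0.0, 0.0468]
```

Call:
{"name": "move_arm", "arguments": {
  "jaw": [0,0,0,0,0,0,0,0,0,0],
  "dp": [
    [-0.0022,-0.019,0.003],
    [-0.005,-0.0184,0.003],
    [-0.0076,-0.0174,0.003],
    [-0.01,-0.016,0.003],
    [-0.0123,-0.0145,0.003],
    [-0.0143,-0.0125,0.003],
    [-0.016,-0.0103,0.003],
    [-0.0173,-0.0078,0.003],
    [-0.0183,-0.0052,0.003],
    [-0.019,-0.0025,0.003]
  ],
  "rotation": [
    [0.0001,0,0.0468],
    [0.0001,0,0.0468],
    [0.0001,0,0.0468],
    [0.0001,0,0.0468],
    [0.0001,0,0.0468],
    [0.0001,0,0.0468],
    [0.0001,0,0.0468],
    [0.0001,0,0.0468],
    [0.0001,0,0.0468],
    [0.0001,0,0.0468]
  ]
}}

```text
clock: 23.7
position: [0.5386, -0.0378, 0.2096]
tool_rot: [-3.138, 0.002, 1.524]
force: [0.5, 0.2, -1.4]
grip_width: 0.0854
```

Call:
{"name": "move_arm", "arguments": {
  "jaw": [0,0,0,0,0,0,0,0],
  "dp": [
    [-0.019,0.0003,0.003],
    [-0.0188,0.003,0.003],
    [-0.018,0.0058,0.003],
    [-0.017,0.0084,0.003],
    [-0.0156,0.0108,0.003],
    [-0.014,0.013,0.003],
    [0,0,0],
    [0,0,0]
  ],
  "rotation": [
    [0,0,0.0468],
    [0,0,0.0468],
    [0,0,0.0468],
    [0,0,0.0468],
    [0,0,0.0468],
    [0,0,0.0468],
    [0,0,0],
    [0,0,0]
  ]
}}

```text
clock: 24.7
position: [0.5365, -0.1277, 0.196]
tool_rot: [-3.141, 0.003, 0.65]
force: [0.1, -0.2, -0.5]
grip_width: 0.0855
```

```bash
python3 -c "
from h import *
avg(2);hub(guess=(.5385,-.1265),name='pics/wsh.png')
im=cv2.imread('pics/wsh.png')
c=calibration('wrist')
for r in(.045,-.045):
  g=np.array([.5385,-.1265])+r*np.array([np.cos(.647),np.sin(.647)]);u=proj('wrist',(*g,.03),c);x,y=u.astype(int)
  x0,y0=max(x-30,0),max(y-30,0);h=cv2.HoughCircles(cv2.cvtColor(im,6)[y0:y+30,x0:x+30],cv2.HOUGH_GRADIENT,1,100,param1=150,param2=10,minRadius=14,maxRadius=21);print(u,None if h is None else ray('wrist',h[0,0,:2]+[x0,y0],.03,c),h)
"
```

```text
mean [ 5.365e-01 -1.276e-01  1.961e-01  3.142e+00  3.000e-03  6.496e-01
 -2.000e-02 -3.200e-02  8.360e-02] std [0. 0. 0.]
hub px [277.5 179.5] r 26.0 exp 27.453424415496567 world [ 0.5398 -0.1251  0.028 ]
[277.84616489 128.14413313] [ 0.5741502  -0.09818705  0.03      ] [[[29.5 29.5 14.7]]]
[277.46525239 231.94633276] [ 0.50464513 -0.1509966   0.03      ] [[[29.5 27.5 14.5]]]
```

Call:
{"name": "move_arm", "arguments": {
  "jaw": [0,0,0,0,0,255,255,255,255,255],
  "dp": [
    [0.005,0,0.05],
    [0,0,0.06],
    [0,0,0.06],
    [0,0,0.05],
    [0,0,0.0214],
    [0,0,0],
    [0,0,0],
    [0,0,0],
    [0,0,0],
    [0,0,0]
  ],
  "rotation": [
    [0,0,0],
    [0,0,0],
    [0,0,0],
    [0,0,0],
    [0,0,0],
    [0,0,0],
    [0,0,0],
    [0,0,0],
    [0,0,0],
    [0,0,0]
  ]
}}

```text
clock: 26.1
position: [0.5402, -0.1266, 0.0051]
tool_rot: [3.14, 0.001, 0.646]
force: [-3.4, 1.8, 12.6]
grip_width: 0.0446
```

```bash
python3 -c "
from h import *
st()"
```

```text
t 26.1 p [ 0.5402 -0.1266  0.0051] rpy [3.1397e+00 1.4000e-03 6.4610e-01] F [-3.4  1.8 12.6] M [ 0.4   0.73 -0.01] w 0.0446 q [ 0.28  0.75 -0.22  1.91  0.32  0.51 -1.09]
```

Call:
{"name": "move_arm", "arguments": {
  "jaw": [255,255,255,255,255,255],
  "dp": [
    [0,0,-0.02],
    [0,0,-0.06],
    [0,0,-0.06],
    [0,0,-0.06],
    [0,0,-0.04],
    [0,0,0]
  ],
  "rotation": [
    [0,0,0],
    [0,0,0],
    [0,0,0],
    [0,0,0],
    [0,0,0],
    [0,0,0]
  ]
}}

```text
clock: 26.85
position: [0.5408, -0.1263, 0.199]
tool_rot: [3.137, -0.001, 0.646]
force: [-0.4, 1.0, -2.5]
grip_width: 0.0442
```

```bash
python3 -c "
from h import *
st();plan((.543,.115,.187,1.767))"
```

```text
t 26.85 p [ 0.5408 -0.1263  0.199 ] rpy [ 3.1373e+00 -5.0000e-04  6.4600e-01] F [-0.4  1.  -2.5] M [-0.02  0.02 -0.02] w 0.0442 q [ 0.36  0.46 -0.33  1.81  0.19  0.9  -0.98]
8 dp [[0.023, -0.0299, 0.0018], [0.0269, -0.0264, 0.0018], [0.0303, -0.0224, 0.0018], [0.0332, -0.0179, 0.0018], [0.0354, -0.0131, 0.0018], [0.0368, -0.0081, 0.0018], [0.0376, -0.0028, 0.0019], [0.0376, 0.0024, 0.0019]] 
 rot [0.0002, 0.0001, -0.0446]
```

Call:
{"name": "move_arm", "arguments": {
  "jaw": [255,255,255,255,255,255,255,255,255,255],
  "dp": [
    [0.023,-0.03,0.0018],
    [0.027,-0.0264,0.0018],
    [0.0303,-0.0224,0.0018],
    [0.0332,-0.018,0.0018],
    [0.0354,-0.013,0.0018],
    [0.0368,-0.008,0.0018],
    [0.0376,-0.0028,0.0019],
    [0.0376,0.0024,0.0019],
    [0,0,0],
    [0,0,0]
  ],
  "rotation": [
    [0.0002,0.0001,-0.0446],
    [0.0002,0.0001,-0.0446],
    [0.0002,0.0001,-0.0446],
    [0.0002,0.0001,-0.0446],
    [0.0002,0.0001,-0.0446],
    [0.0002,0.0001,-0.0446],
    [0.0002,0.0001,-0.0446],
    [0.0002,0.0001,-0.0446],
    [0,0,0],
    [0,0,0]
  ]
}}

```text
clock: 28.1
position: [0.5416, 0.1146, 0.1835]
tool_rot: [-3.136, -0.003, 1.766]
force: [-0.8, -0.6, -1.5]
grip_width: 0.0444
```

```bash
python3 -c "
from h import *
m=avg(3);hub(z=m[2]+.023,guess=m[:2],name='pics/held4.png')
plan((.543,.1155,.147,1.767))"
```

```text
mean [ 5.4180e-01  1.1440e-01  1.8360e-01  3.1473e+00 -2.7000e-03  1.7651e+00
  4.8670e-01 -2.2170e-01 -1.3233e+00] std [0.0001 0.     0.    ]
hub px [278.5 305.5] r 65.0 exp 71.26446114011846 world [0.543  0.1123 0.2066]
1 dp [[0.0008, 0.0018, 0.0458]] 
 rot [-0.0017, -0.0009, -0.0005]
```

View pics/held4.png

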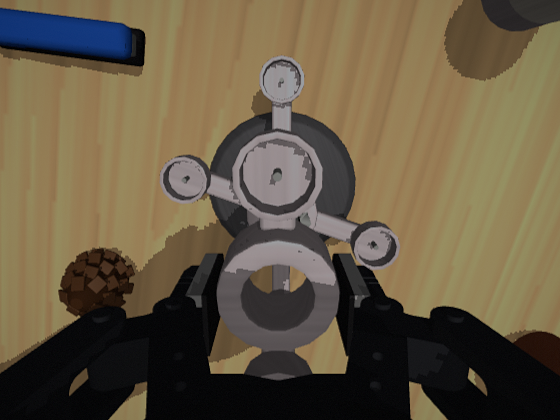

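Call:
{"name": "move_arm", "arguments": {
  "jaw": [255,255,255,255,255,255,255,255,255],
  "dp": [
    [0.0005,0.0015,0.022],
    [0,0,0.015],
    [0,0,0.005],
    [0,0,0.005],
    [0,0,0.005],
    [0,0,0.005],
    [0,0,0.005],
    [0,0,0.005],
    [0,0,0]
  ],
  "rotation": [
    [-0.0017,-0.0009,0],
    [0,0,0],
    [0,0,0],
    [0,0,0],
    [0,0,0],
    [0,0,0],
    [0,0,0],
    [0,0,0],
    [0,0,0]
  ]
}}

```text
clock: 29.42
position: [0.5427, 0.1158, 0.1295]
tool_rot: [-3.141, -0.0, 1.767]
force: [1.1, -2.6, -3.8]
grip_width: 0.0448
```

```bash
python3 -c "
from h import *
avg(2)"
```

```text
mean [ 5.4270e-01  1.1580e-01  1.2970e-01  3.1423e+00 -2.0000e-04  1.7670e+00
  4.7760e-01 -2.9490e+00 -4.0502e+00] std [0. 0. 0.]
```

Call:
{"name": "move_arm", "arguments": {
  "jaw": [255,255,255,255,255,255,255,255],
  "dp": [
    [-0.0006,0,0.006],
    [0,0,0.008],
    [0,0,0.008],
    [0,0,0.004],
    [0,0,0.003],
    [0,0,0.003],
    [0,0,0.003],
    [0,0,0]
  ],
  "rotation": [
    [0,0,0],
    [0,0,0],
    [0,0,0],
    [0,0,0],
    [0,0,0],
    [0,0,0],
    [0,0,0],
    [0,0,0]
  ],
  "squeeze": 100
}}

```text
clock: 30.52
position: [0.5432, 0.1154, 0.102]
tool_rot: [3.141, -0.0, 1.767]
force: [2.5, -4.6, 1.7]
grip_width: 0.0429
```

```bash
python3 -c "
from h import *
avg(2);st()"
```

```text
mean [ 5.4320e-01  1.1540e-01  1.0210e-01  3.1412e+00 -2.0000e-04  1.7669e+00
  2.0716e+00 -4.4554e+00  2.0908e+00] std [0. 0. 0.]
t 30.62 p [0.5432 0.1154 0.1021] rpy [ 3.1412e+00 -2.0000e-04  1.7669e+00] F [ 2.4 -3.9  1.9] M [-1.09 -0.72  0.  ] w 0.0432 q [ 0.09  0.64 -0.57  1.87  0.48  0.77 -0.55]
```

Call:
{"name": "move_arm", "arguments": {
  "jaw": [255,255,255,255],
  "dp": [
    [-0.0008,0,0.0015],
    [0,0,0.002],
    [0,0,0.002],
    [0,0,0]
  ],
  "rotation": [
    [0,0,0],
    [0,0,0],
    [0,0,0],
    [0,0,0]
  ]
}}

```text
clock: 31.12
position: [0.5436, 0.1154, 0.0983]
tool_rot: [3.14, -0.001, 1.767]
force: [-0.5, -4.2, 13.8]
grip_width: 0.0433
```

```bash
python3 -c "
from h import *
avg(2);st()"
```

```text
mean [ 5.43600e-01  1.15400e-01  9.83000e-02  3.14020e+00 -5.00000e-04
  1.76730e+00 -4.32000e-01 -3.36120e+00  1.47364e+01] std [0. 0. 0.]
t 31.23 p [0.5436 0.1154 0.0983] rpy [ 3.1403e+00 -5.0000e-04  1.7672e+00] F [-0.3 -3.8 14.9] M [-0.92  0.05  0.04] w 0.0439 q [ 0.09  0.65 -0.56  1.87  0.49  0.76 -0.55]
```

Call:
{"name": "move_arm", "arguments": {
  "jaw": [255,255,255,255],
  "dp": [
    [0,0,0.002],
    [0,0,0.002],
    [0,0,0.0015],
    [0,0,0]
  ],
  "rotation": [
    [0,0,0],
    [0,0,0],
    [0,0,0],
    [0,0,0]
  ]
}}

```text
clock: 31.72
position: [0.5442, 0.1155, 0.0975]
tool_rot: [3.138, 0.001, 1.767]
force: [-22.4, -11.5, 88.7]
grip_width: 0.0432
```

```bash
python3 -c "
from h import *
avg(2);st();cv2.imwrite('pics/press.png',cv2.convertScaleAbs(grab_frame('wrist'),alpha=1.6))"
```

```text
mean [ 5.44200e-01  1.15500e-01  9.75000e-02  3.13780e+00  1.40000e-03
  1.76690e+00 -2.20166e+01 -1.14440e+01  8.92046e+01] std [0. 0. 0.]
t 31.82 p [0.5442 0.1155 0.0975] rpy [3.1378e+00 1.4000e-03 1.7669e+00] F [-22.4 -11.5  89.3] M [-2.81  5.33 -0.04] w 0.0434 q [ 0.08  0.65 -0.56  1.87  0.49  0.76 -0.55]
```

View pics/press.png

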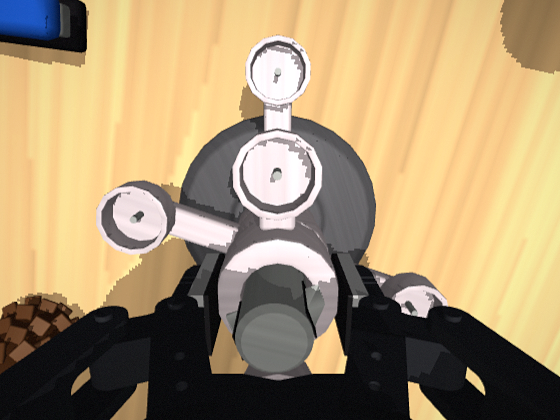

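Call:
{"name": "move_arm", "arguments": {
  "jaw": [255,255,255],
  "dp": [
    [0,0,-0.003],
    [0,0,-0.0025],
    [0,0,0]
  ],
  "rotation": [
    [0,0,0],
    [0,0,0],
    [0,0,0]
  ]
}}

```text
clock: 32.25
position: [0.5435, 0.1153, 0.0984]
tool_rot: [3.14, -0.001, 1.767]
force: [0.0, -2.2, 12.5]
grip_width: 0.0435
```

```bash
python3 -c "
from h import *
avg(2);st()"
```

```text
mean [ 5.43500e-01  1.15400e-01  9.83000e-02  3.14030e+00 -5.00000e-04
  1.76730e+00 -7.65400e-01 -2.94860e+00  1.46561e+01] std [0. 0. 0.]
t 32.35 p [0.5435 0.1154 0.0984] rpy [ 3.1403e+00 -5.0000e-04  1.7673e+00] F [-0.9 -2.9 14.4] M [-0.89  0.1  -0.04] w 0.0436 q [ 0.09  0.65 -0.56  1.87  0.49  0.76 -0.55]
```

Call:
{"name": "move_arm", "arguments": {
  "jaw": [255,255,255,255],
  "dp": [
    [0,0,-0.002],
    [0,0,-0.002],
    [0,0,-0.0015],
    [0,0,0]
  ],
  "rotation": [
    [0,0,0],
    [0,0,0],
    [0,0,0],
    [0,0,0]
  ]
}}

```text
clock: 32.85
position: [0.5432, 0.1153, 0.102]
tool_rot: [3.141, -0.001, 1.767]
force: [2.0, -2.0, 2.9]
grip_width: 0.0433
```

```bash
python3 -c "
from h import *
avg(2);st()"
```

```text
mean [ 5.4320e-01  1.1530e-01  1.0200e-01  3.1413e+00 -8.0000e-04  1.7673e+00
  1.7741e+00 -7.7490e-01  2.9719e+00] std [0. 0. 0.]
t 32.95 p [0.5432 0.1153 0.102 ] rpy [ 3.1413e+00 -8.0000e-04  1.7673e+00] F [ 2.3 -0.8  2.3] M [-0.35 -0.57 -0.02] w 0.0431 q [ 0.09  0.64 -0.57  1.87  0.48  0.77 -0.54]
```

Call:
{"name": "move_arm", "arguments": {
  "jaw": [255,255,255],
  "dp": [
    [0,0,-0.0015],
    [0,0,-0.001],
    [0,0,0]
  ],
  "rotation": [
    [0,0,0],
    [0,0,0],
    [0,0,0]
  ]
}}

```text
clock: 33.33
position: [0.5429, 0.1151, 0.1027]
tool_rot: [-3.141, -0.001, 1.767]
force: [9.8, 2.1, -24.3]
grip_width: 0.043
```

```bash
python3 -c "
from h import *
avg(2);st()"
```

```text
mean [ 5.4290e-01  1.1510e-01  1.0270e-01  3.1425e+00 -1.4000e-03  1.7674e+00
  9.2037e+00  2.1490e+00 -2.3782e+01] std [0. 0. 0.]
t 33.42 p [0.5429 0.1151 0.1028] rpy [-3.1407e+00 -1.4000e-03  1.7674e+00] F [  9.2   1.9 -23.3] M [ 0.49 -2.24  0.03] w 0.0432 q [ 0.09  0.64 -0.57  1.87  0.48  0.77 -0.54]
```

Latched: pulling up with 24 N moves it less than 1 mm. I relax, release, back away, and check.

Call:
{"name": "move_arm", "arguments": {
  "jaw": [255,60,60,60,60,60,60,60,60],
  "dp": [
    [0,0,0.0018],
    [0,0,0],
    [0,0,0],
    [0,0,0],
    [0,0,-0.02],
    [0,0,-0.05],
    [0,0,-0.06],
    [-0.06,0,-0.02],
    [-0.06,0,0]
  ],
  "rotation": [
    [0,0,0],
    [0,0,0],
    [0,0,0],
    [0,0,0],
    [0,0,0],
    [0,0,0],
    [0,0,0],
    [0,0,0],
    [0,0,0]
  ]
}}

```text
clock: 34.55
position: [0.5626, 0.02, 0.2253]
tool_rot: [3.138, 0.0, 1.768]
force: [-0.3, 0.4, -0.2]
grip_width: 0.0653
```

Call:
{"name": "move_arm", "arguments": {
  "jaw": [60,60,60,60,60],
  "dp": [
    [-0.06,0,0],
    [-0.06,0,0],
    [-0.05,0,0],
    [0,0,0],
    [0,0,0]
  ],
  "rotation": [
    [0,0,0],
    [0,0,0],
    [0,0,0],
    [0,0,0],
    [0,0,0]
  ]
}}

```text
clock: 35.17
position: [0.5883, -0.1118, 0.2232]
tool_rot: [3.141, -0.001, 1.768]
force: [0.4, 0.0, 1.2]
grip_width: 0.0656
```

```bash
python3 -c "
from h import *
st();a=grab_frame('scene');t=grab_frame('top')
f=lambda im,y,x,h,w:cv2.resize(im[y:y+h,x:x+w],(400,400*h//w),interpolation=cv2.INTER_CUBIC)
cv2.imwrite('pics/fin.png',np.vstack([np.hstack([f(a,150,270,100,100),f(t,155,185,100,100)]),np.hstack([f(a,140,180,100,260)*1,f(t,110,130,100,260)])]))"
```

```text
t 35.17 p [ 0.5883 -0.1118  0.2232] rpy [ 3.1411e+00 -9.0000e-04  1.7676e+00] F [0.4 0.  1.2] M [-0.02  0.03 -0.01] w 0.0656 q [ 0.51  0.55 -0.61  1.66  0.35  1.05 -0.01]
```

View pics/fin.png

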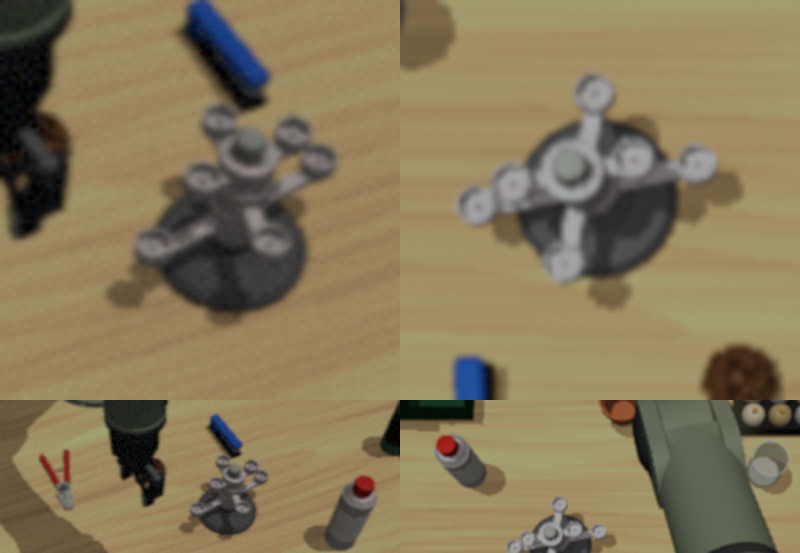

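```bash
python3 -c "
from h import *
print(workorder.job_done());st()"
```

```text
the job is handed in; nothing more can be done
None
the job is handed in; nothing more can be done
```

The candle tree is assembled and latched, and I handed the job in at about 35 s of the 72 s allowed. The three silver bars are on the rod, cups up, with the long one at the bottom, then the middle one, then the short one. I turned neighbouring bars about 70° apart so their cups clear each other.

**Latch check:** after pressing, an upward pull of about 24 N on the top hub moved it by under 1 mm, so the catches are holding. I then released it and backed the arm clear.

**Final look:** in the last scene and top pictures the stack stands on the stand, and the spray can and glass jar are upright. The orange look-alike was never touched, though it is not in those last crops.

**What was off:**
- **Pressing force:** I pressed past the seat's stop at the end, and the wrist force reached about 89 N. That is below the 120 N limit. All of it went through the gripped hub, so the 40 N limit on the arm and gripper body should not apply.
- **Position readings:** the top and wrist cameras disagreed by up to about 4 mm on the bars' positions. I went by the wrist view, and all three hubs threaded without jamming.

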